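Gauge the dowel holes of the shelf spacers and set the tight ones aside

TASK

Before the next tier goes on the rubberwood shelf, take the steel dowel gauge from its stand and try it in the hole of each spacer on the plank, going along the row from the spacer nearest the stand: press it in lightly until its collar is down on the wood or it will go no farther, and never force it. Put the gauge back fully down in its stand, and stand any spacer that would not take the whole pin upright on the middle of the bamboo coaster, for redrilling. Leave the good spacers standing where they are and the other things on the worktop alone.

Things in the scene. Friction and masses are not known exactly. Their poses are not given: they have to be found in the camera images.
- plank: rubberwood plank lying flat and fixed on the worktop, 300 long x 130 wide x 18 mm thick, the next tier of the shelf; origin at the centre of its underside, y along its length, z up. The three spacers stand in a row along it, about 90 mm apart.
- gauge_tip (a point): lower end of the dowel gauge's pin, on its axis; z points up along the gauge. The gauge: a steel pin of 12 mm diameter and 30 mm long with a 1.5 mm lead at its end, above it a stop collar of 24 mm diameter and 5 mm thick, above that a round knurled handle of 16 mm diameter and 50 mm long; 85 mm overall, about 90 g. It starts upright in the stand, pin down, collar resting on the stand's top.
- gauge_handle (a point): grip point of the gauge: on the axis of its handle, 60 mm above the pin's lower end, 25 mm above the collar's top and 25 mm below the handle's top; z up along the gauge
- stand_hole (a point): mouth of the round hole (15 mm across, 33 mm deep) in the top of the gauge stand, on its axis; z up. The stand is a fixed rubberwood block, 90 mm along its y, 60 mm along its x, 40 mm high, hole in the middle; two spare dowels stand 8 mm proud of its top, 31 mm from the hole along +y and -y. It may be at either end of the row.
- coaster_top (a point): centre of the top of the round bamboo coaster, 110 mm across, 8 mm thick, fixed on the worktop; z up. It lies at the other end of the row than the stand.
- spacer_1_center (a point): centre (half-way up) of a loose square rubberwood spacer, 40 x 40 mm, 56 mm tall, about 60 g, standing upright; x and y square to its sides, z up. All three look the same, and they stand in any order; which of them are tight is not known before they are tried.
- spacer_1_hole (a point): mouth of the dowel hole in the top of spacer 1, at the middle of the top face; z up. 13.4 mm across at the mouth. A good hole takes the whole 30 mm pin, until the collar lies on the wood; a badly drilled one narrows lower down to much less than the pin, which then stops hard about 10 mm deep with the collar about 20 mm above the wood. (Where the rules name spacer_1, its origin is the deepest point that the pin's end can reach in this hole.)
- spacer_2_center (a point): centre (half-way up) of a loose square rubberwood spacer, 40 x 40 mm, 56 mm tall, about 60 g, standing upright; x and y square to its sides, z up. All three look the same, and they stand in any order; which of them are tight is not known before they are tried.
- spacer_2_hole (a point): mouth of the dowel hole in the top of spacer 2, at the middle of the top face; z up. 13.4 mm across at the mouth. A good hole takes the whole 30 mm pin, until the collar lies on the wood; a badly drilled one narrows lower down to much less than the pin, which then stops hard about 10 mm deep with the collar about 20 mm above the wood. (Where the rules name spacer_2, its origin is the deepest point that the pin's end can reach in this hole.)
- spacer_3_center (a point): centre (half-way up) of a loose square rubberwood spacer, 40 x 40 mm, 56 mm tall, about 60 g, standing upright; x and y square to its sides, z up. All three look the same, and they stand in any order; which of them are tight is not known before they are tried.
- spacer_3_hole (a point): mouth of the dowel hole in the top of spacer 3, at the middle of the top face; z up. 13.4 mm across at the mouth. A good hole takes the whole 30 mm pin, until the collar lies on the wood; a badly drilled one narrows lower down to much less than the pin, which then stops hard about 10 mm deep with the collar about 20 mm above the wood. (Where the rules name spacer_3, its origin is the deepest point that the pin's end can reach in this hole.)
- tube_a: cardboard shuttle tube lying along the y direction, 68 mm across, 220 mm long, loose; origin at the middle of its underside; not part of the work
- tube_b: second shuttle tube, like the first
- shuttlecock: shuttlecock standing on its skirt, cork up, 66 mm across, 83 mm tall, loose; origin at the centre of its underside; not part of the work
- grip_case: closed hard plastic case for racket grips, 75 x 170 x 44 mm, loose; origin at the centre of its underside; not part of the work
There are look-alikes about, which are no part of the job. Leave any black or purple look-alike of the part that bears spacer_1_center alone.

How it is judged:
By the outcome, as a careful person would: the job done as asked, in the order asked, and still so for the second after the job is handed in, with the robot touching nothing.
It also fails if it takes over 72 s, if anything falls off the work surface, if the arm or the gripper's body presses on something with over 40 N, if the wrist force passes 120 N, or if a joint passes its speed limit or range.

ROBOT

A 6-joint arm with a two-finger parallel gripper is mounted at the origin on the work surface. World frame = base frame: x ahead of the robot, y to its left, z up, the work surface at z = 0. Lengths are in m, angles in degrees, forces in N, time in s.
With the tool pointing down it reaches from about 0.4 to 0.825 m from the base axis. Payload 7 kg.
Tool frame: the origin (TCP) lies midway between the tips of the shut fingers; the grasp point (between the pads) lies 19 mm behind it; z points along the fingers, y is the line along which they close (so a half turn about z gives the same grasp; the last joint's range is limited). The gripper opens to 88 mm and grips with 3 to 60 N. Pads are 19 mm wide; open, the fingers measure 130 mm over their backs; the gripper's body (78 mm by 193 mm) begins 47 mm behind the grasp point.
Start: joints at [16.507, 20.546, 0.682, 0, -70.136, -16.507], TCP at [0.675, -0, 0.227] pointing down, gripper open.
Joint ranges: [-176.03, 176.03], [-82.01, 121.73], [-58.28, 71.71], [-173.87, 95.51], [-174.79, -0.11], [-173.66, 173.66]. Speed limits (degrees/s): [136.94, 136.94, 172.46, 180, 180, 180].

INTERFACE

Orientations are given as [roll, pitch, yaw] about the fixed x, y, z axes, in that order (R = Rz(yaw) Ry(pitch) Rx(roll)).
In Python, from plant import ctrl, viewer, close_job gives the robot as it stands. The module is installed in compiled form; this text tells all that it offers.
- The arm moves only by the tool step_arm, never from a script. Its argument "moves" is a list that holds one entry, the list of rows, each a list of 5 numbers: the shift along the world's x, y, z in cm, then the turn about the world's z in rad, then the finger opening in cm, from 0 to 8.76. In form: [[[tx, ty, tz, twist, grip], ...]]. A call has 1 to 10 rows; each row shifts and turns the commanded pose from where the row before left it; what a row does not reach is not made up. A row lasts 1/10 s, in which the tool goes at most 50 mm and 8.59 degrees, less where a joint would pass 70% of its speed; a pose out of reach is approached as far as the arm can. A call with a gripper value outside its range is refused whole. The fingers move at their own pace and stop on an object; the grip force is fixed at half the most. Time passes only in rows, so rows that do not move let the fingers close. It gives the time, the measured TCP pose, the force, the opening and the grip force at its end, in the units of the state.
- ctrl.get_obs(): the state, without advancing time (a new reading comes with each control period).
- viewer.snapshot(name): name is "scene" or "side" or "wrist"; returns (picture, depth): 480x640x3 uint8, blue, green, red; 480x640 float32, m along the optical axis (not along the pixel's ray), 0 where there is no reading.
- viewer.camera_info(name): a dict with "camera_matrix" (3x3 intrinsics, pixels), "eye" and "orientation" of the camera in the world. Camera axes: x right, y down, z forward; pixel columns grow to the right and rows downward; lengths in m; the calibration is good to about 2 mm. A picture is of the moment at which its call begins: read the wrist's pose just before it. camera_info takes no time and is no camera call; for the wrist camera it gives the pose at the moment of the call.
- close_job(): hands the job in; it is judged then, once.
The state is a dict: "clock": time; "joint_pos": joint angles; "qvel": joint speeds; "tau": joint torques, N m; "tool_pos": TCP position; "orientation": TCP orientation; "force": force on the tool from outside, world axes, zero at the start; "moment": the same for the moment, N m; "opening": finger opening in m; "gripper_force": force on a finger pad.
Only numpy, scipy, OpenCV 4.12 (cv2) and the standard library are available. Lean on these libraries where they do the work, as an engineer would, in place of code of your own. Each camera call takes 0.05 s, during which the arm holds its last target. There are 200 camera calls.

## Working session

There is one attempt and no reset: what is moved stays moved. The work goes in short steps, Python scripts to look and compute and a tool call to move; the robot and the scene stay as the last step left them, time stands still between calls to the robot, and variables do not carry over. Pictures are saved under pics/ and viewed, at most 10 in all, crops included, and the job is handed in when it is done.

Besides the shell and the picture viewer there is one more tool, called after "Call:" as name(argument=value, ...), one argument or row to a line, values as JSON. step_arm: Moves the arm, as the interface text tells. Its arguments: {"type":"object","properties":{"moves":{"type":"array","items":{"type":"array","items":{"type":"array","items":{"type":"number"}}}}},"required":["moves"]}

```bash
mkdir -p pics
cat > h.py <<'E'
import numpy as np, cv2
from plant import ctrl, viewer
def snap(n,f=None):
    p,d=viewer.snapshot(n); ci=viewer.camera_info(n)
    if f: cv2.imwrite('pics/'+f,p)
    return p,d,ci
E
python3 - <<'E'
from h import *
a,d,ci=snap('scene','s0.png'); b,d2,c2=snap('side','d0.png')
print(ci,c2); print(ctrl.get_obs())
E
```

```text
{'camera_matrix': array([[458.21741667,   0.        , 317.72735776],
       [  0.        , 458.21741667, 236.60255627],
       [  0.        ,   0.        ,   1.        ]]), 'eye': array([ 1.27648902, -0.08336215,  0.90909792]), 'orientation': array([-138.52350737,   -0.93382294,   84.78595258])} {'camera_matrix': array([[538.77422514,   0.        , 308.35989984],
       [  0.        , 538.77422514, 244.56787004],
       [  0.        ,   0.        ,   1.        ]]), 'eye': array([0.22348417, 0.73442815, 0.74174365]), 'orientation': array([-128.49711316,    1.05054139, -157.53600183])}
{'clock': 0.1, 'joint_pos': array([ 1.65056191e+01,  2.05870290e+01,  6.41036050e-01, -1.92652578e-02,
       -7.01356450e+01, -1.65076379e+01]), 'qvel': array([ 0.03246944, -0.00613384,  0.20010471,  0.04636207, -0.03743916,
       -0.01097189]), 'tau': array([-1.42273191e-03, -5.84165347e+01,  2.93752134e+01,  7.01551259e+00,
        1.01412315e-02, -6.66964229e-05]), 'tool_pos': array([ 6.74576573e-01, -2.80662009e-05,  2.25730269e-01]), 'orientation': array([ 1.79916580e+02, -5.83398058e-03, -9.00085737e+01]), 'force': array([ 0.46661999,  0.2245375 , -0.83613705]), 'moment': array([-0.01752432,  0.0007925 , -0.04702361]), 'gripper_force': 0.0, 'opening': 0.0877133687017691}
```

View pics/s0.png

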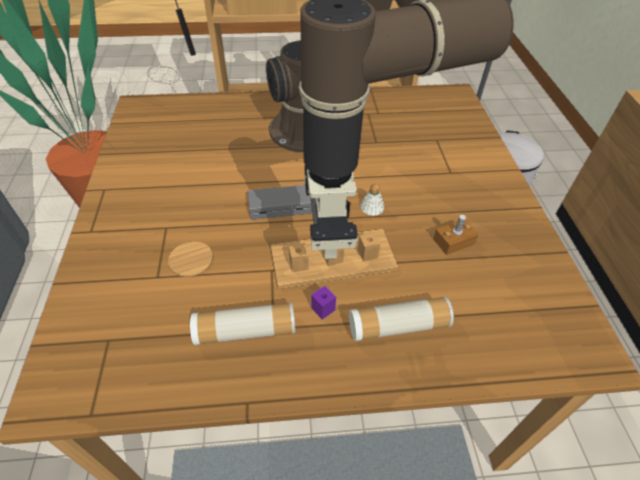

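View pics/d0.png

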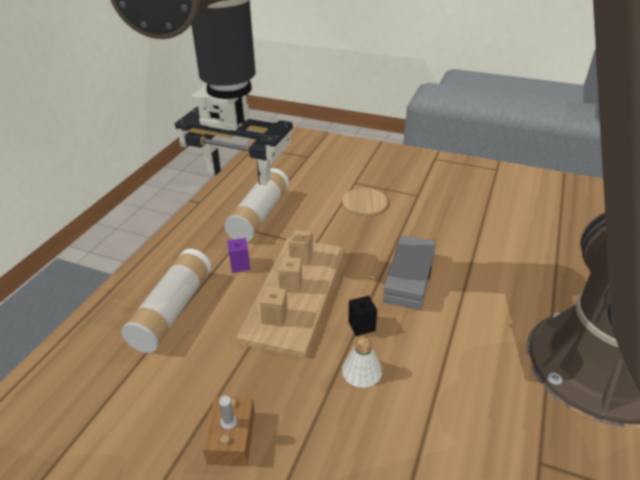

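The scene view shows the stand on the right at about (456,235), the coaster at (190,258), and three spacers on the plank, the middle one hidden by the gripper. The side view shows the gauge top at (226,402), spacer tops at about (274,300), (290,268) and (301,240), and the coaster at (365,200).

```bash
cat >> h.py <<'E'
from scipy.spatial.transform import Rotation as Ro
def ray(ci,px,z):
    px=np.atleast_2d(px).astype(float);K=ci['camera_matrix'];R=Ro.from_euler('xyz',ci['orientation'],degrees=True).as_matrix()
    d=np.c_[(px-K[[0,1],2])/K[0,0],np.ones(len(px))]@R.T
    return ci['eye']+d*((z-ci['eye'][2])/d[:,2])[:,None]
E
python3 - <<'E'
from h import *
c=viewer.camera_info('side'); s=viewer.camera_info('scene')
print('sp',ray(c,[[274,300],[290,268],[301,240]],.074).round(3)[:,:2])
print('gauge',ray(c,[226,402],.095).round(3),ray(s,[462,218],.095).round(3))
print('coaster',ray(c,[365,200],.008).round(3),ray(s,[190,257],.008).round(3))
print('plank',ray(c,[[290,240],[343,252],[306,355],[241,336]],.018).round(3))
im=cv2.imread('pics/d0.png')[220:470,195:350]
cv2.imwrite('pics/d0c.png',cv2.resize(im,None,fx=2.4,fy=2.4,interpolation=cv2.INTER_CUBIC))
w,d,ci=snap('wrist','w0.png');print(ci)
E
```

```text
sp [[ 0.552  0.13 ]
 [ 0.561  0.041]
 [ 0.575 -0.045]]
gauge [[0.517 0.36  0.095]] [[0.527 0.357 0.095]]
coaster [[ 0.526 -0.324  0.008]] [[ 0.528 -0.322  0.008]]
plank [[ 0.627 -0.102  0.018]
 [ 0.505 -0.105  0.018]
 [ 0.471  0.181  0.018]
 [ 0.596  0.184  0.018]]
{'camera_matrix': array([[427.80918611,   0.        , 322.70604794],
       [  0.        , 427.80918611, 237.55457095],
       [  0.        ,   0.        ,   1.        ]]), 'eye': array([ 0.67493305, -0.07501585,  0.38302889]), 'orientation': array([ 1.63690989e+02, -1.09512291e-01,  1.79984043e+02])}
```

View pics/w0.png

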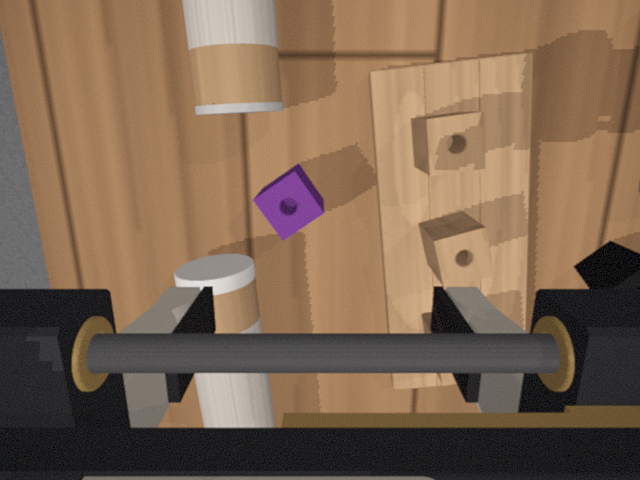

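The wrist view shows the tops of two of the row's spacers, with holes at (457,143) and (464,257), and the purple decoy at (288,205). I'll move over the row and look again.

Call:
step_arm(
  moves=[
    [[-2.75, 1.5, 0, 0, 8.7], [-2.75, 1.5, 0, 0, 8.7], [-2.75, 1.5, 0, 0, 8.7], [-2.75, 1.5, 0, 0, 8.7], [0, 0, 0, 0, 8.7], [0, 0, 0, 0, 8.7], [0, 0, 0, 0, 8.7]],
  ],
)

```text
clock: 0.85
tool_pos: [0.5655, 0.0599, 0.2266]
orientation: [-180.0, -0.0, -90.0]
force: [-0.2, 0.3, 0.3]
opening: 0.0868
gripper_force: 0.0
```

Run:
```python
from h import *
c=None
w,d,ci=snap('wrist','w1.png');print(ci['eye'])
```

```text
[ 0.56566607 -0.01524062  0.38352938]
```

Call:
step_arm(
  moves=[
    [[-0.6, 3, 0, 0, 8.7], [-0.6, 3, 0, 0, 8.7], [-0.6, 3, 0, 0, 8.7], [-0.6, 3, 0, 0, 8.7], [-0.6, 3, 0, 0, 8.7], [-0.6, 3, 0, 0, 8.7], [-0.6, 3, 0, 0, 8.7], [0, 3, 0, 0, 8.7], [0, 0, 0, 0, 8.7], [0, 0, 0, 0, 8.7]],
  ],
)

```text
clock: 1.9
tool_pos: [0.5233, 0.3002, 0.2256]
orientation: [179.9, -0.1, -90.0]
force: [0.2, -0.2, -0.8]
opening: 0.0867
gripper_force: 0.0
```

Run:
```python
from h import *
w,d,ci=snap('wrist','w2.png');np.save('w2.npy',np.r_[ci['eye'],ci['orientation']]);print(ci['eye'],ctrl.get_obs()['tool_pos'])
a=cv2.imread('pics/w1.png');cv2.imwrite('pics/w12.png',cv2.resize(np.vstack([a[:300],w[:340]]),None,fx=.9,fy=.9))
```

```text
[0.52352164 0.22471621 0.38308637] [0.52331913 0.29955757 0.22583919]
```

View pics/w12.png

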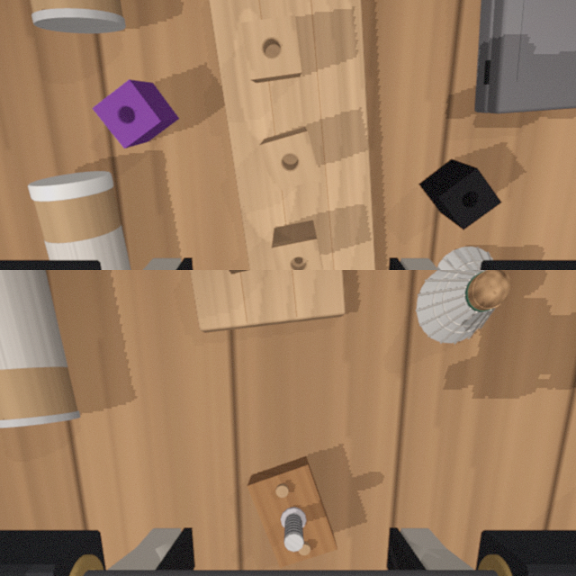

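The top half (w1) shows all three holes, at about (302,52), (322,179) and (331,292). The bottom half (w2) shows the stand turned by about 20°, with the handle top at about (326,301) and the spare dowels beside it. Next I'll refine these numbers.

```bash
cat >> h.py <<'E'
def hole(im,p,r=22,f=.68):
    x,y=map(int,p);g=cv2.GaussianBlur(cv2.cvtColor(im,cv2.COLOR_BGR2GRAY),(3,3),0)[y-r:y+r,x-r:x+r]
    m=(g<f*np.median(g)).astype(np.uint8)
    n,l,s,c=cv2.connectedComponentsWithStats(m)
    k=min(range(1,n),key=lambda i:np.hypot(*(c[i]-r))+ (99 if s[i,4]<30 else 0))
    return c[k]+[x-r,y-r],s[k]
E
python3 - <<'E'
from h import *
ci=viewer.camera_info('wrist')
w1=cv2.imread('pics/w1.png');c1=dict(ci,eye=np.array([.56566607,-.01524062,.38352938]),orientation=np.array([163.69,-.1,180]))
for p in [(302,52),(322,179),(331,292)]:
    for f in (.6,.7,.8):
        q,s=hole(w1,p,16,f);print(q.round(1),s,ray(c1,q,.074).round(4)[0,:2])
w0=cv2.imread('pics/w0.png');c0=dict(ci,eye=np.array([.67493,-.075016,.38303]),orientation=np.array([163.69,-.1,180]))
for p in [(457,143),(464,257)]:
    q,s=hole(w0,p,16,.7);print('w0',q.round(1),s,ray(c0,q,.074).round(4)[0,:2])
w2=cv2.imread('pics/w2.png');v=np.load('w2.npy');c2=dict(ci,eye=v[:3],orientation=v[3:]);print(v)
h=cv2.cvtColor(w2,cv2.COLOR_BGR2HSV)[230:330,270:380]
m=((h[...,1]<60)&(h[...,2]>60)).astype(np.uint8)
n,l,s,c=cv2.connectedComponentsWithStats(m);k=1+s[1:,4].argmax();print(s[k],c[k]+[270,230])
for r in range(s[k,1],s[k,1]+s[k,3],3):
    xs=np.where(l[r]==k)[0];print(r+230,xs.min()+270,xs.max()+270)
cv2.imwrite('pics/c2.png',cv2.resize(w2[220:330,260:400],None,fx=5,fy=5,interpolation=cv2.INTER_CUBIC))
E
```

```text
[300.   47.9] [ 7  8 17 12 82] [ 0.5803 -0.0565]
[299.8  48.6] [  6   7  19  16 132] [ 0.5804 -0.0561]
[301.2  52.3] [  6   6  20  21 322] [ 0.5795 -0.0538]
[322.2 183.9] [ 9 17 15  8 62] [0.5655 0.0347]
[321.9 183.4] [  8  15  17  11 111] [0.5657 0.0343]
[321.9 180. ] [  7   8  19  18 257] [0.5657 0.0318]
[331.4 289.2] [13 11  8  6 40] [0.5583 0.1174]
[331.1 289.3] [12 10  9  8 62] [0.5586 0.1175]
[331.  293.4] [  8  10  17  16 200] [0.5586 0.121 ]
w0 [457.2 143.8] [  8   8  16  18 204] [ 0.5792 -0.0537]
w0 [463.3 257.7] [  8   9  16  16 192] [0.5671 0.0315]
[ 5.23521639e-01  2.24716208e-01  3.83086368e-01  1.63741254e+02
 -8.84191733e-02  1.79967433e+02]
[  42   33   28   50 1042] [325.87044146 286.67370441]
263 326 327
266 318 334
269 315 337
272 313 338
275 312 339
278 312 339
281 313 339
284 314 337
287 317 335
290 316 335
293 317 335
296 316 336
299 316 336
302 316 337
305 316 336
308 318 335
311 321 331
```

View pics/c2.png

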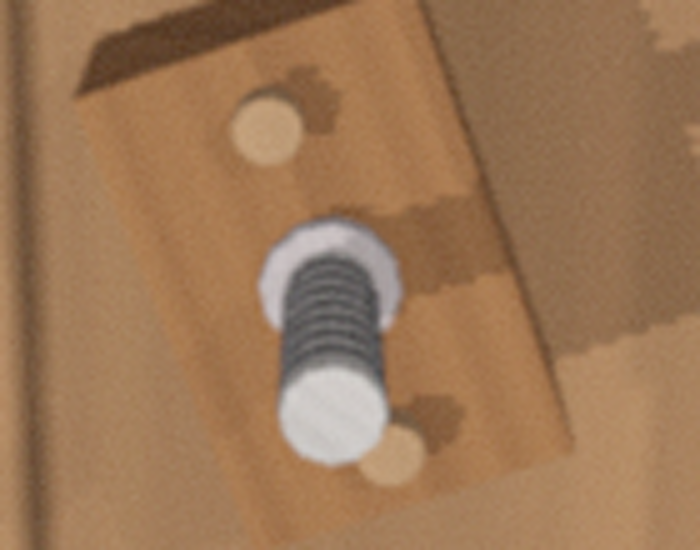

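The handle top is at (326.6,303) and the collar centre at (326,277). The two spare dowels are clear of the x-direction finger line.

Run:
```python
from h import *
ci=viewer.camera_info('wrist');v=np.load('w2.npy');c2=dict(ci,eye=v[:3],orientation=v[3:])
print(ray(c2,[326.6,303],.095),ray(c2,[326,277.2],.045))
s=viewer.camera_info('side');print(ray(s,[226,400],.095))
print(ray(c2,[[313.5,246],[338,311]],.048))
# spacer yaws: edges of top faces in w1
c1=dict(ci,eye=np.array([.56566607,-.01524062,.38352938]),orientation=np.array([163.69,-.1,180]))
im=cv2.imread('pics/w1.png');
cv2.imwrite('pics/c1.png',cv2.resize(im[0:310,240:420],None,fx=1.9,fy=1.9,interpolation=cv2.INTER_CUBIC))
```

```text
[[0.52029425 0.35878984 0.095     ]] [[0.52028888 0.35825893 0.045     ]]
[[0.51884429 0.35727092 0.095     ]]
[[0.53061856 0.3296521  0.048     ]
 [0.50996072 0.38816807 0.048     ]]
```

View pics/c1.png

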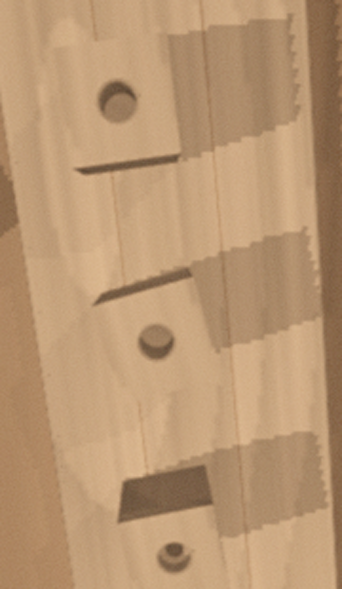

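Call:
step_arm(
  moves=[
    [[-0.15, 3, -1, 0, 5], [-0.15, 2.9, -1, 0, 5], [0, 0, -3, 0, 5], [0, 0, -3, 0, 5], [0, 0, -3, 0, 4.5], [0, 0, -3, 0, 4.5], [0, 0, -2, 0, 4.5], [0, 0, -1.2, 0, 4.5], [0, 0, 0, 0, 4.5], [0, 0, 0, 0, 4.5]],
  ],
)

```text
clock: 2.95
tool_pos: [0.5207, 0.3589, 0.0554]
orientation: [-180.0, 0.0, -90.0]
force: [-0.4, 0.4, 0.4]
opening: 0.045
gripper_force: 0.0
```

Call:
step_arm(
  moves=[
    [[0, 0, 0, 0, 3], [0, 0, 0, 0, 2.2], [0, 0, 0, 0, 1.2], [0, 0, 0, 0, 1.2], [0, 0, 0, 0, 1.2], [0, 0, 0, 0, 1.2], [0, 0, 0, 0, 1.2]],
  ],
)

```text
clock: 3.65
tool_pos: [0.5201, 0.3592, 0.055]
orientation: [-180.0, 0.0, -90.0]
force: [-1.1, -0.4, 5.1]
opening: 0.0151
gripper_force: 30.0
```

Call:
step_arm(
  moves=[
    [[0, 0, 1, 0, 1.2], [0, 0, 1.5, 0, 1.2], [0, 0, 2.5, 0, 1.2], [0, 0, 3, 0, 1.2], [0, 0, 1, 0, 1.2], [0, 0, 0, 0, 1.2]],
  ],
)

```text
clock: 4.25
tool_pos: [0.5206, 0.3597, 0.1466]
orientation: [-179.9, 0.2, -90.0]
force: [0.2, -0.3, -1.5]
opening: 0.0158
gripper_force: 30.0
```

Call:
step_arm(
  moves=[
    [[0.4, -2.5, 0, 0, 1.2], [0.5, -3, 0, 0, 1.2], [0.5, -3, 0, 0, 1.2], [0.5, -3, 0, 0, 1.2], [0.5, -3, 0, 0, 1.2], [0.5, -3, 0, 0, 1.2], [0.5, -3, 0, 0, 1.2], [0.45, -2.5, 0, 0, 1.2], [0, 0, 0, 0, 1.2], [0, 0, 0, 0, 1.2]],
  ],
)

```text
clock: 5.25
tool_pos: [0.5579, 0.1281, 0.1433]
orientation: [179.9, -0.0, -90.1]
force: [0.2, 0.0, -0.4]
opening: 0.0153
gripper_force: 30.0
```

Run:
```python
from h import *
w,d,ci=snap('wrist','w3.png');np.save('w3.npy',np.r_[ci['eye'],ci['orientation']]);o=ctrl.get_obs();print(ci['eye'],o['tool_pos'],o['force'])
cv2.imwrite('pics/c3.png',cv2.resize(w[120:340,230:420],None,fx=2.7,fy=2.7,interpolation=cv2.INTER_CUBIC))
```

```text
[0.55827691 0.05386611 0.30077873] [0.55800147 0.12879902 0.14354317] [ 0.51212924  0.26547197 -0.39454401]
```

View pics/c3.png

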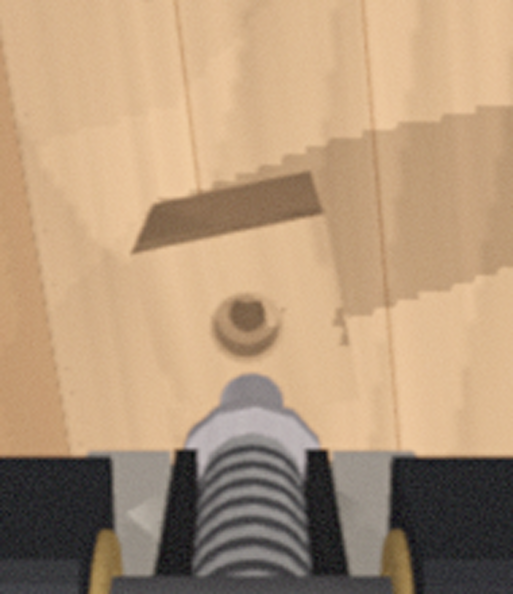

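The crop shows the gauge held straight, with its tip centre at about (323,269) and the first spacer's hole at about (321,240).

Run:
```python
from h import *
ci=viewer.camera_info('wrist');v=np.load('w3.npy');c=dict(ci,eye=v[:3],orientation=v[3:])
print('tip',ray(c,[323,268.9],.0985),ray(c,[323,268.9],.1025),'hole',ray(c,[321.1,240.4],.074))
w=cv2.imread('pics/w3.png');q,s=hole(w,(321,240),20,.82);print(q,s)
```

```text
tip [[0.55777948 0.12940013 0.0985    ]] [[0.55778931 0.12790646 0.1025    ]] hole [[0.55875881 0.12175876 0.074     ]]
[320.20454545 241.29545455] [  8  10  24  23 396]
```

Call:
step_arm(
  moves=[
    [[0.07, -0.73, 0, 0, 1.2], [0, 0, -1, 0, 1.2], [0, 0, -0.8, 0, 1.2], [0, 0, 0, 0, 1.2], [0, 0, 0, 0, 1.2]],
  ],
)

```text
clock: 5.8
tool_pos: [0.5589, 0.1218, 0.126]
orientation: [180.0, -0.0, -90.0]
force: [1.5, -0.4, -0.1]
opening: 0.0151
gripper_force: 30.0
```

Run:
```python
from h import *
P=[ctrl.get_obs()['tool_pos']]
w,d,ci=snap('wrist','w4.png');np.save('w4.npy',np.r_[ci['eye'],ci['orientation']]);o=ctrl.get_obs();print(ci['eye'],P,o['tool_pos'],o['force'])
cv2.imwrite('pics/c4.png',cv2.resize(w[170:330,240:400],None,fx=3.7,fy=3.7,interpolation=cv2.INTER_CUBIC))
```

```text
[0.55936184 0.04690302 0.2836139 ] [array([0.55894179, 0.1217908 , 0.12604516])] [0.55922392 0.12186295 0.12642468] [-0.12803235 -1.08964168 -1.09599202]
```

View pics/c4.png

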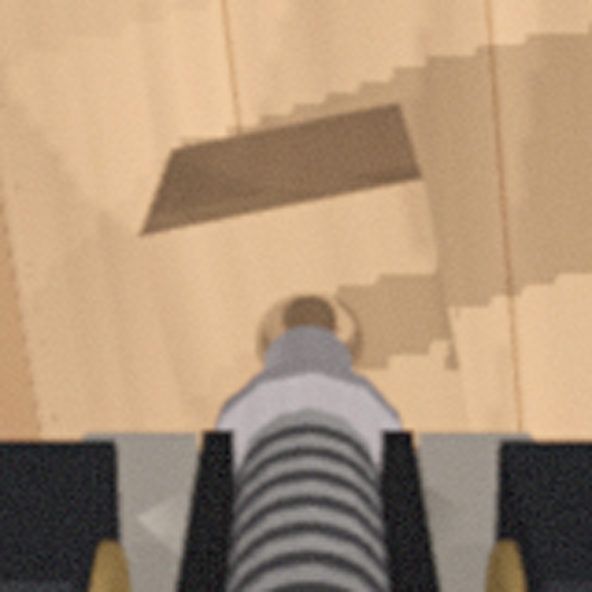

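The tip at about (323.5,269) is over the hole at about (324,263). After height parallax the y error is about 0.5 mm, so I'll lower slowly.

Call:
step_arm(
  moves=[
    [[0, -0.05, -0.3, 0, 1.2], [0, 0, -0.3, 0, 1.2], [0, 0, -0.2, 0, 1.2], [0, 0, -0.2, 0, 1.2], [0, 0, -0.2, 0, 1.2], [0, 0, -0.1, 0, 1.2], [0, 0, 0, 0, 1.2]],
  ],
)

```text
clock: 6.55
tool_pos: [0.5591, 0.1211, 0.1134]
orientation: [180.0, -0.0, -90.0]
force: [0.4, -0.6, -1.5]
opening: 0.0155
gripper_force: 30.0
```

Call:
step_arm(
  moves=[
    [[0, 0, -0.1, 0, 1.2], [0, 0, -0.1, 0, 1.2], [0, 0, -0.1, 0, 1.2], [0, 0, 0, 0, 1.2]],
  ],
)

```text
clock: 6.95
tool_pos: [0.5591, 0.1211, 0.1104]
orientation: [180.0, -0.0, -90.0]
force: [-0.7, -0.1, -0.1]
opening: 0.0153
gripper_force: 30.0
```

Call:
step_arm(
  moves=[
    [[0, 0, -0.1, 0, 1.2], [0, 0, -0.05, 0, 1.2], [0, 0, 0, 0, 1.2]],
  ],
)

```text
clock: 7.25
tool_pos: [0.5592, 0.1212, 0.109]
orientation: [180.0, -0.0, -90.0]
force: [-0.5, 0.6, -0.1]
opening: 0.0152
gripper_force: 30.0
```

Call:
step_arm(
  moves=[
    [[0, 0, -0.05, 0, 1.2], [0, 0, -0.05, 0, 1.2], [0, 0, 0, 0, 1.2]],
  ],
)

```text
clock: 7.55
tool_pos: [0.5594, 0.1212, 0.1087]
orientation: [-180.0, 0.0, -90.0]
force: [-2.2, 0.0, 5.4]
opening: 0.0154
gripper_force: 30.0
```

Call:
step_arm(
  moves=[
    [[0, 0, -0.05, 0, 1.2], [0, 0, -0.05, 0, 1.2], [0, 0, 0, 0, 1.2]],
  ],
)

```text
clock: 7.85
tool_pos: [0.5597, 0.1213, 0.1085]
orientation: [-179.9, 0.0, -90.0]
force: [-3.6, 0.0, 10.9]
opening: 0.0154
gripper_force: 30.0
```

The first spacer stops at about 10 mm with a force step, so it is tight. I'll lift out and go to the second.

Call:
step_arm(
  moves=[
    [[0, 0, 0.6, 0, 1.2], [0, 0, 1, 0, 1.2], [0, 0, 2, 0, 1.2], [0.2, -2.2, 0, 0, 1.2], [0.25, -3, 0, 0, 1.2], [0.25, -3, 0, 0, 1.2], [0, 0, 0, 0, 1.2], [0, 0, 0, 0, 1.2]],
  ],
)

```text
clock: 8.65
tool_pos: [0.5664, 0.0386, 0.1435]
orientation: [-180.0, 0.0, -90.1]
force: [0.2, 0.1, 0.0]
opening: 0.0155
gripper_force: 30.0
```

```bash
cat > m.py <<'E'
from h import *
import sys
w,d,ci=snap('wrist',sys.argv[1]);o=ctrl.get_obs();print(ci['eye'],o['tool_pos'],o['force'])
g=cv2.cvtColor(w,cv2.COLOR_BGR2GRAY)[180:270,280:370]
for p in [(321,241)]:
    for f in (.75,.82,.88):
        try:
            q,s=hole(w,p,28,f);print(f,q.round(1),s,ray(ci,q,.074).round(4)[0,:2])
        except Exception as e: print(f,e)
E
python3 m.py w5.png
```

```text
[ 0.56635705 -0.03587884  0.30059342] [0.56637616 0.03916859 0.14344084] [ 0.16269244  0.70699487 -1.48545054]
0.75 [323.2 241.6] [ 19  20  23  19 350] [0.5661 0.0328]
0.82 [323.1 240.4] [ 18  17  25  23 444] [0.5661 0.0322]
0.88 [323.1 240.4] [ 18  16  25  24 489] [0.5661 0.0321]
```

Call:
step_arm(
  moves=[
    [[0, -0.7, 0, 0, 1.2], [0, 0, -1, 0, 1.2], [0, 0, -0.9, 0, 1.2], [0, 0, -0.3, 0, 1.2], [0, 0, -0.2, 0, 1.2], [0, 0, -0.2, 0, 1.2], [0, 0, -0.2, 0, 1.2], [0, 0, -0.2, 0, 1.2], [0, 0, 0, 0, 1.2]],
  ],
)

```text
clock: 9.6
tool_pos: [0.5661, 0.0322, 0.1129]
orientation: [180.0, -0.0, -90.0]
force: [-0.0, -0.1, -1.3]
opening: 0.0151
gripper_force: 30.0
```

Call:
step_arm(
  moves=[
    [[0, 0, -0.1, 0, 1.2], [0, 0, -0.1, 0, 1.2], [0, 0, -0.1, 0, 1.2], [0, 0, 0, 0, 1.2]],
  ],
)

```text
clock: 10.0
tool_pos: [0.5661, 0.0322, 0.1099]
orientation: [180.0, -0.0, -90.0]
force: [0.9, -0.6, -1.1]
opening: 0.0153
gripper_force: 30.0
```

Call:
step_arm(
  moves=[
    [[0, 0, -0.1, 0, 1.2], [0, 0, -0.05, 0, 1.2], [0, 0, 0, 0, 1.2]],
  ],
)

```text
clock: 10.3
tool_pos: [0.5661, 0.0322, 0.1085]
orientation: [180.0, -0.0, -90.0]
force: [0.3, -0.1, -2.0]
opening: 0.0156
gripper_force: 30.0
```

Call:
step_arm(
  moves=[
    [[0, 0, -0.05, 0, 1.2], [0, 0, -0.05, 0, 1.2], [0, 0, 0, 0, 1.2]],
  ],
)

```text
clock: 10.6
tool_pos: [0.5661, 0.0322, 0.1075]
orientation: [180.0, -0.0, -90.0]
force: [0.2, 0.2, -0.7]
opening: 0.0154
gripper_force: 30.0
```

Call:
step_arm(
  moves=[
    [[0, 0, -0.1, 0, 1.2], [0, 0, -0.1, 0, 1.2], [0, 0, -0.1, 0, 1.2], [0, 0, 0, 0, 1.2]],
  ],
)

```text
clock: 11.0
tool_pos: [0.566, 0.0321, 0.1043]
orientation: [180.0, -0.0, -90.0]
force: [0.4, 0.3, -0.6]
opening: 0.0156
gripper_force: 30.0
```

Call:
step_arm(
  moves=[
    [[0, 0, -0.1, 0, 1.2], [0, 0, -0.1, 0, 1.2], [0, 0, -0.1, 0, 1.2], [0, 0, -0.1, 0, 1.2], [0, 0, 0, 0, 1.2]],
  ],
)

```text
clock: 11.5
tool_pos: [0.5661, 0.0321, 0.1004]
orientation: [180.0, -0.0, -90.0]
force: [-0.1, 0.1, -0.8]
opening: 0.0151
gripper_force: 30.0
```

Call:
step_arm(
  moves=[
    [[0, 0, -0.15, 0, 1.2], [0, 0, -0.15, 0, 1.2], [0, 0, -0.15, 0, 1.2], [0, 0, -0.15, 0, 1.2], [0, 0, -0.1, 0, 1.2], [0, 0, 0, 0, 1.2]],
  ],
)

```text
clock: 12.1
tool_pos: [0.5661, 0.0321, 0.0934]
orientation: [180.0, -0.0, -90.0]
force: [-0.2, 0.0, -0.4]
opening: 0.0154
gripper_force: 30.0
```

Call:
step_arm(
  moves=[
    [[0, 0, -0.1, 0, 1.2], [0, 0, -0.1, 0, 1.2], [0, 0, -0.05, 0, 1.2], [0, 0, 0, 0, 1.2]],
  ],
)

```text
clock: 12.5
tool_pos: [0.5661, 0.0322, 0.091]
orientation: [180.0, -0.0, -90.0]
force: [0.1, 0.3, -1.2]
opening: 0.0154
gripper_force: 30.0
```

Call:
step_arm(
  moves=[
    [[0, 0, -0.1, 0, 1.2], [0, 0, -0.05, 0, 1.2], [0, 0, 0, 0, 1.2]],
  ],
)

```text
clock: 12.8
tool_pos: [0.5661, 0.0322, 0.0895]
orientation: [180.0, -0.0, -90.0]
force: [0.1, 0.6, -0.5]
opening: 0.0155
gripper_force: 30.0
```

Call:
step_arm(
  moves=[
    [[0, 0, -0.05, 0, 1.2], [0, 0, -0.05, 0, 1.2], [0, 0, 0, 0, 1.2]],
  ],
)

```text
clock: 13.1
tool_pos: [0.5663, 0.0322, 0.089]
orientation: [-180.0, -0.0, -90.0]
force: [-1.3, 0.6, 4.4]
opening: 0.0154
gripper_force: 30.0
```

The second spacer takes the whole pin; the collar is down at TCP z 0.089. On to the third.

Call:
step_arm(
  moves=[
    [[0, 0, -0.05, 0, 1.2], [0, 0, 0, 0, 1.2], [0, 0, 0.5, 0, 1.2], [0, 0, 1, 0, 1.2], [0, 0, 1, 0, 1.2], [0, 0, 1.5, 0, 1.2], [0, 0, 1.6, 0, 1.2]],
  ],
)

```text
clock: 13.8
tool_pos: [0.5662, 0.0322, 0.1451]
orientation: [-180.0, 0.0, -90.0]
force: [0.1, -0.2, -0.3]
opening: 0.0155
gripper_force: 30.0
```

Call:
step_arm(
  moves=[
    [[0.4, -2.4, 0, 0, 1.2], [0.5, -3, 0, 0, 1.2], [0.4, -2.5, 0, 0, 1.2], [0, 0, 0, 0, 1.2], [0, 0, 0, 0, 1.2]],
  ],
)

```text
clock: 14.3
tool_pos: [0.5793, -0.0473, 0.1446]
orientation: [-180.0, 0.0, -90.1]
force: [0.7, -0.1, -1.7]
opening: 0.0154
gripper_force: 30.0
```

```bash
python3 m.py w6.png
```

```text
[ 0.57925935 -0.12183538  0.30169348] [ 0.57927923 -0.04678128  0.14451837] [-1.12795858  0.18157211 -0.98045486]
0.75 [321.9 241.7] [ 18  20  23  19 347] [ 0.5798 -0.0528]
0.82 [321.7 240.4] [ 17  17  24  22 437] [ 0.5798 -0.0535]
0.88 [321.7 240.5] [ 16  16  26  24 496] [ 0.5798 -0.0534]
```

Call:
step_arm(
  moves=[
    [[0.06, -0.67, 0, 0, 1.2], [0, 0, -1, 0, 1.2], [0, 0, -1, 0, 1.2], [0, 0, -0.3, 0, 1.2], [0, 0, -0.2, 0, 1.2], [0, 0, -0.2, 0, 1.2], [0, 0, -0.2, 0, 1.2], [0, 0, -0.2, 0, 1.2], [0, 0, 0, 0, 1.2]],
  ],
)

```text
clock: 15.25
tool_pos: [0.5797, -0.0535, 0.1129]
orientation: [180.0, 0.0, -90.0]
force: [1.1, 0.6, -0.4]
opening: 0.0155
gripper_force: 30.0
```

Call:
step_arm(
  moves=[
    [[0, 0, -0.1, 0, 1.2], [0, 0, -0.1, 0, 1.2], [0, 0, -0.1, 0, 1.2], [0, 0, 0, 0, 1.2]],
  ],
)

```text
clock: 15.65
tool_pos: [0.5797, -0.0535, 0.1099]
orientation: [180.0, -0.0, -90.0]
force: [-0.1, -0.6, -0.0]
opening: 0.0155
gripper_force: 30.0
```

Call:
step_arm(
  moves=[
    [[0, 0, -0.1, 0, 1.2], [0, 0, -0.05, 0, 1.2], [0, 0, 0, 0, 1.2]],
  ],
)

```text
clock: 15.95
tool_pos: [0.5797, -0.0535, 0.1085]
orientation: [180.0, -0.0, -90.0]
force: [-0.2, -0.9, -1.3]
opening: 0.0155
gripper_force: 30.0
```

Call:
step_arm(
  moves=[
    [[0, 0, -0.05, 0, 1.2], [0, 0, -0.05, 0, 1.2], [0, 0, 0, 0, 1.2]],
  ],
)

```text
clock: 16.25
tool_pos: [0.5797, -0.0535, 0.1075]
orientation: [180.0, -0.0, -90.0]
force: [1.1, -0.7, -1.2]
opening: 0.0153
gripper_force: 30.0
```

Call:
step_arm(
  moves=[
    [[0, 0, -0.1, 0, 1.2], [0, 0, -0.1, 0, 1.2], [0, 0, -0.1, 0, 1.2], [0, 0, 0, 0, 1.2]],
  ],
)

```text
clock: 16.65
tool_pos: [0.5797, -0.0535, 0.1044]
orientation: [180.0, -0.0, -90.0]
force: [0.1, 0.2, -0.8]
opening: 0.0157
gripper_force: 30.0
```

Call:
step_arm(
  moves=[
    [[0, 0, -0.15, 0, 1.2], [0, 0, -0.15, 0, 1.2], [0, 0, -0.15, 0, 1.2], [0, 0, -0.15, 0, 1.2], [0, 0, -0.15, 0, 1.2], [0, 0, 0, 0, 1.2]],
  ],
)

```text
clock: 17.25
tool_pos: [0.5796, -0.0535, 0.0968]
orientation: [180.0, -0.0, -90.0]
force: [-0.6, -0.1, -1.1]
opening: 0.0154
gripper_force: 30.0
```

Call:
step_arm(
  moves=[
    [[0, 0, -0.15, 0, 1.2], [0, 0, -0.15, 0, 1.2], [0, 0, -0.1, 0, 1.2], [0, 0, -0.1, 0, 1.2], [0, 0, 0, 0, 1.2]],
  ],
)

```text
clock: 17.75
tool_pos: [0.5797, -0.0535, 0.0919]
orientation: [180.0, -0.0, -90.0]
force: [0.0, -0.4, -1.3]
opening: 0.0152
gripper_force: 30.0
```

Call:
step_arm(
  moves=[
    [[0, 0, -0.1, 0, 1.2], [0, 0, -0.1, 0, 1.2], [0, 0, -0.05, 0, 1.2], [0, 0, 0, 0, 1.2]],
  ],
)

```text
clock: 18.15
tool_pos: [0.5797, -0.0535, 0.0894]
orientation: [180.0, -0.0, -90.0]
force: [-0.7, -0.0, -1.1]
opening: 0.0152
gripper_force: 30.0
```

Call:
step_arm(
  moves=[
    [[0, 0, -0.05, 0, 1.2], [0, 0, -0.05, 0, 1.2], [0, 0, 0, 0, 1.2]],
  ],
)

```text
clock: 18.45
tool_pos: [0.5799, -0.0535, 0.0889]
orientation: [-180.0, -0.0, -90.0]
force: [-0.5, 0.4, 3.7]
opening: 0.0152
gripper_force: 30.0
```

The third spacer is good as well. I'll return the gauge to the stand.

Call:
step_arm(
  moves=[
    [[0, 0, -0.05, 0, 1.2], [0, 0, 0, 0, 1.2], [0, 0, 0.6, 0, 1.2], [0, 0, 1, 0, 1.2], [0, 0, 1, 0, 1.2], [0, 0, 1.5, 0, 1.2], [0, 0, 1.8, 0, 1.2], [-0.45, 3, 0, 0, 1.2], [-0.45, 3, 0, 0, 1.2], [-0.45, 3, 0, 0, 1.2]],
  ],
)

```text
clock: 19.45
tool_pos: [0.5664, 0.0373, 0.1481]
orientation: [-179.9, 0.0, -90.0]
force: [1.0, -0.2, 0.1]
opening: 0.0153
gripper_force: 30.0
```

Call:
step_arm(
  moves=[
    [[-0.45, 3, 0, 0, 1.2], [-0.45, 3, 0, 0, 1.2], [-0.45, 3, 0, 0, 1.2], [-0.45, 3, 0, 0, 1.2], [-0.45, 3, 0, 0, 1.2], [-0.45, 3, 0, 0, 1.2], [-0.45, 3, 0, 0, 1.2], [-0.45, 3, 0, 0, 1.2], [-0.45, 3, 0, 0, 1.2], [-0.45, 3, 0, 0, 1.2]],
  ],
)

```text
clock: 20.45
tool_pos: [0.5211, 0.3379, 0.148]
orientation: [-180.0, 0.0, -90.0]
force: [0.7, 0.4, -0.7]
opening: 0.0155
gripper_force: 30.0
```

Call:
step_arm(
  moves=[
    [[-0.08, 2.2, 0, 0, 1.2], [0, 0, -1.5, 0, 1.2], [0, 0, -2, 0, 1.2], [0, 0, -1.3, 0, 1.2], [0, 0, 0, 0, 1.2], [0, 0, 0, 0, 1.2]],
  ],
)

```text
clock: 21.05
tool_pos: [0.5209, 0.3584, 0.0994]
orientation: [-180.0, -0.0, -90.0]
force: [0.3, 0.2, -0.3]
opening: 0.0153
gripper_force: 30.0
```

Run:
```python
from h import *
o=ctrl.get_obs();w,d,ci=snap('wrist','w7.png');print(ci['eye'],o['tool_pos'],o['force'])
cv2.imwrite('pics/c7.png',cv2.resize(w[170:330,240:400],None,fx=3.7,fy=3.7,interpolation=cv2.INTER_CUBIC))
```

```text
[0.52106068 0.28356274 0.25709208] [0.52087864 0.35836773 0.0994434 ] [ 0.26449624  0.21047644 -0.32892782]
```

View pics/c7.png

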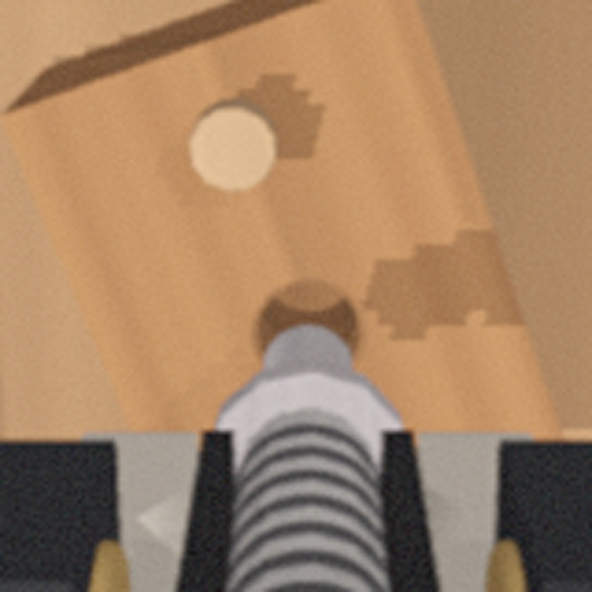

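The stand hole centre is at about (323,259), which maps to (0.5208, 0.358), right under the tip. I'll lower the gauge in.

Call:
step_arm(
  moves=[
    [[0, 0, -0.7, 0, 1.2], [0, 0, -0.6, 0, 1.2], [0, 0, -0.3, 0, 1.2], [0, 0, -0.3, 0, 1.2], [0, 0, -0.3, 0, 1.2], [0, 0, 0, 0, 1.2]],
  ],
)

```text
clock: 21.7
tool_pos: [0.5203, 0.3583, 0.0765]
orientation: [180.0, -0.0, -90.0]
force: [-0.0, 0.5, 0.4]
opening: 0.0152
gripper_force: 30.0
```

Call:
step_arm(
  moves=[
    [[0, 0, -0.5, 0, 1.2], [0, 0, -0.5, 0, 1.2], [0, 0, -0.4, 0, 1.2], [0, 0, -0.3, 0, 1.2], [0, 0, -0.2, 0, 1.2], [0, 0, -0.15, 0, 1.2], [0, 0, -0.1, 0, 1.2], [0, 0, 0, 0, 1.2]],
  ],
)

```text
clock: 22.5
tool_pos: [0.5205, 0.3585, 0.0555]
orientation: [180.0, -0.0, -90.0]
force: [-0.7, -0.2, -1.5]
opening: 0.0155
gripper_force: 30.0
```

Call:
step_arm(
  moves=[
    [[0, 0, -0.05, 0, 1.2], [0, 0, -0.05, 0, 1.2], [0, 0, 0, 0, 1.2]],
  ],
)

```text
clock: 22.8
tool_pos: [0.5206, 0.3586, 0.055]
orientation: [-180.0, 0.0, -90.0]
force: [-0.6, -1.2, 2.3]
opening: 0.0155
gripper_force: 30.0
```

Call:
step_arm(
  moves=[
    [[0, 0, 0, 0, 3], [0, 0, 0, 0, 4.5], [0, 0, 0, 0, 5], [0, 0, 0, 0, 5], [0, 0, 2, 0, 5], [0, 0, 3, 0, 5], [0, 0, 4, 0, 5], [0, 0, 4, 0, 5], [0, 0, 1, 0, 5]],
  ],
)

```text
clock: 23.7
tool_pos: [0.5223, 0.3599, 0.1999]
orientation: [-179.7, 0.3, -90.0]
force: [0.2, 0.0, 0.4]
opening: 0.0499
gripper_force: 0.0
```

Call:
step_arm(
  moves=[
    [[0.4, -2.5, 0, 0.1, 7.5], [0.5, -3, 0, 0.11, 7.5], [0.5, -3, 0, 0, 7.5], [0.5, -3, 0, 0, 7.5], [0.5, -3, 0, 0, 7.5], [0.5, -3, 0, 0, 7.5], [0.5, -3, 0, 0, 7.5], [0.45, -2.2, 0, 0, 7.5], [0, 0, 0, 0, 7.5], [0, 0, 0, 0, 7.5]],
  ],
)

```text
clock: 24.7
tool_pos: [0.559, 0.1311, 0.1944]
orientation: [180.0, 0.0, -78.0]
force: [0.3, 0.2, 0.5]
opening: 0.0752
gripper_force: 0.0
```

Run:
```python
from h import *
o=ctrl.get_obs();w,d,ci=snap('wrist','w8.png');print(ci['eye'],ci['orientation'],o['tool_pos'])
for g in [(330,290),(325,280),(320,300)]:
  for f in (.75,.85):
    try:q,s=hole(w,g,26,f);print(q,s,ray(ci,q,.074))
    except Exception as e:print(e)
snap('side','d8.png')
s=cv2.imread('pics/d8.png')[390:480,180:270]
cv2.imwrite('pics/c8.png',np.hstack([cv2.resize(w[180:330,240:400],None,fx=2.6,fy=2.6),cv2.resize(s,(380,390))]))
```

```text
[0.57484866 0.05829855 0.35160112] [ 1.63669261e+02 -3.14810237e-02 -1.68002807e+02] [0.5590176  0.13110465 0.19443092]
min() iterable argument is empty
min() iterable argument is empty
min() iterable argument is empty
min() iterable argument is empty
min() iterable argument is empty
min() iterable argument is empty
```

View pics/c8.png

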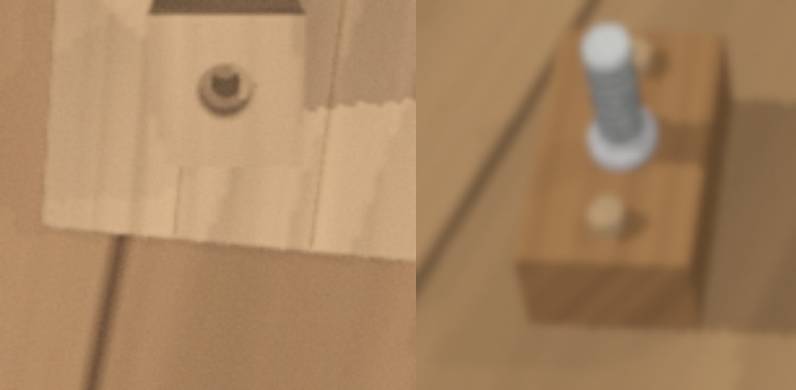

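The spacer's edges are square to the gripper and its hole is at about (326.5,214). The gauge is back in the stand with its collar down.

Run:
```python
from h import *
print(ray(viewer.camera_info('wrist'),[326.5,214.2],.074))
for n,f,roi in [('side','d8.png',(330,170,400,230)),('scene','s0.png',(150,225,230,290))]:
    c=viewer.camera_info(n);im=cv2.imread('pics/'+f);x0,y0,x1,y1=roi
    g=cv2.cvtColor(im,cv2.COLOR_BGR2LAB)[y0:y1,x0:x1].astype(float)
    cx,cy=(365,200) if n=='side' else (190,257)
    ref=np.median(g[cy-y0-5:cy-y0+5,cx-x0-8:cx-x0+8].reshape(-1,3),0)
    m=(np.linalg.norm(g-ref,axis=2)<14).astype(np.uint8);m=cv2.morphologyEx(m,cv2.MORPH_OPEN,np.ones((3,3)))
    nn,l,s,ce=cv2.connectedComponentsWithStats(m);k=l[cy-y0,cx-x0];b=s[k]
    cs=max(cv2.findContours((l==k).astype(np.uint8),0,1)[0],key=len)
    e=cv2.fitEllipse(cs);p=np.array(e[0])+[x0,y0];print(n,b,e[1],p,ray(c,p,.008))
```

```text
[[0.55865603 0.12180288 0.074     ]]
side [   0    0   57   45 1391] (43.61198425292969, 54.15178298950195) [355.83987045 195.7002964 ] [[ 0.55325158 -0.33396469  0.008     ]]
scene [  18   16   44   34 1005] (27.590343475341797, 44.95994186401367) [189.29019547 257.29615402] [[ 0.52880665 -0.32409224  0.008     ]]
```

Call:
step_arm(
  moves=[
    [[0, -0.95, -1, 0, 7.5], [0, 0, -3, 0, 7.5], [0, 0, -3, 0, 7.5], [0, 0, -3, 0, 7.5], [0, 0, -3, 0, 7.5], [0, 0, -2, 0, 7.5], [0, 0, -0.8, 0, 7.5], [0, 0, 0, 0, 6.5]],
  ],
)

```text
clock: 25.6
tool_pos: [0.5581, 0.1216, 0.0352]
orientation: [179.8, -0.1, -77.9]
force: [-0.8, 0.6, -0.1]
opening: 0.0713
gripper_force: 0.0
```

Call:
step_arm(
  moves=[
    [[0, 0, 0, 0, 5.2], [0, 0, 0, 0, 4.5], [0, 0, 0, 0, 4.2], [0, 0, 0, 0, 3.7], [0, 0, 0, 0, 3.5], [0, 0, 0, 0, 3.5], [0, 0, 0, 0, 3.5]],
  ],
)

```text
clock: 26.3
tool_pos: [0.5593, 0.1221, 0.0373]
orientation: [-180.0, 0.0, -78.0]
force: [-2.3, 0.3, 6.5]
opening: 0.0399
gripper_force: 30.0
```

Call:
step_arm(
  moves=[
    [[0, 0, 1, 0, 3.5], [0, 0, 2, 0, 3.5], [0, 0, 3, 0, 3.5], [0, 0, 4, 0, 3.5], [0, 0, 4, 0, 3.5], [0, 0, 2, 0, 3.5], [0, 0, 0, 0, 3.5]],
  ],
)

```text
clock: 27.0
tool_pos: [0.5607, 0.1227, 0.2009]
orientation: [-179.6, 0.1, -77.9]
force: [0.2, -0.3, -1.0]
opening: 0.0397
gripper_force: 30.0
```

Call:
step_arm(
  moves=[
    [[-0.2, -2, 0, -0.1, 3.5], [-0.3, -3, 0, -0.11, 3.5], [-0.3, -4, 0, 0, 3.5], [-0.3, -4, 0, 0, 3.5], [-0.3, -4, 0, 0, 3.5], [-0.3, -4, 0, 0, 3.5], [-0.3, -4, 0, 0, 3.5], [-0.3, -4, 0, 0, 3.5], [-0.3, -4, 0, 0, 3.5], [-0.3, -3, 0, 0, 3.5]],
  ],
)

```text
clock: 28.0
tool_pos: [0.5289, -0.24, 0.1958]
orientation: [179.9, 0.0, -90.1]
force: [1.1, 0.4, -1.4]
opening: 0.0399
gripper_force: 30.0
```

Call:
step_arm(
  moves=[
    [[-0.2, -1.2, 0, 0, 3.5], [0, 0, 0, 0, 3.5], [0, 0, 0, 0, 3.5]],
  ],
)

```text
clock: 28.3
tool_pos: [0.5276, -0.2496, 0.196]
orientation: [180.0, 0.0, -90.0]
force: [-0.3, 0.2, -1.5]
opening: 0.0399
gripper_force: 30.0
```

Run:
```python
from h import *
o=ctrl.get_obs();w,d,ci=snap('wrist','w9.png');print(ci['eye'],o['tool_pos'],o['orientation'],o['opening'])
R=Ro.from_euler('xyz',ci['orientation'],degrees=True).as_matrix();q=R.T@(np.array([.528,-.323,.008])-ci['eye']);K=ci['camera_matrix'];p=(K@q)[:2]/q[2];print('pred',p)
# colour mask around the predicted centre
lab=cv2.GaussianBlur(cv2.cvtColor(w,cv2.COLOR_BGR2LAB),(5,5),0).astype(float);x,y=p.astype(int)
ref=np.median(lab[y-20:y+20,x-20:x+20].reshape(-1,3),0)
for t in (8,11,14,18):
    m=(np.linalg.norm(lab-ref,axis=2)<t).astype(np.uint8);m=cv2.morphologyEx(cv2.morphologyEx(m,cv2.MORPH_CLOSE,np.ones((7,7))),cv2.MORPH_OPEN,np.ones((9,9)))
    n,l,s,c=cv2.connectedComponentsWithStats(m);k=l[y,x]
    if k:
        cs=max(cv2.findContours((l==k).astype(np.uint8),0,1)[0],key=len);e=cv2.fitEllipse(cs);print(t,s[k],e[0],e[1],ray(ci,e[0],.008))
```

```text
[ 0.52807576 -0.32429058  0.35341506] [ 0.52760822 -0.24960314  0.19603716] [ 1.79950127e+02  2.79213888e-02 -9.00358311e+01] 0.039904409740692606
pred [322.30132147 113.8921747 ]
8 [  257    40   129   143 12758] (320.78302001953125, 108.77967071533203) (113.61742401123047, 145.2166290283203) [[ 0.52917326 -0.32679721  0.008     ]]
11 [  253    39   139   144 15132] (324.08062744140625, 109.41980743408203) (133.00917053222656, 144.40525817871094) [[ 0.52662321 -0.32632337  0.008     ]]
14 [  209    39   183   247 23216] (290.2686462402344, 142.27818298339844) (167.8770751953125, 256.6011657714844) [[ 0.55330131 -0.30146116  0.008     ]]
18 [  205     6   187   284 27407] (282.4909973144531, 132.89666748046875) (189.20941162109375, 274.47491455078125) [[ 0.55925337 -0.30866504  0.008     ]]
```

Run:
```python
from h import *
from scipy.optimize import least_squares
w=cv2.imread('pics/w9.png');ci=viewer.camera_info('wrist')
lab=cv2.GaussianBlur(cv2.cvtColor(w,cv2.COLOR_BGR2LAB),(5,5),0).astype(float)
R=Ro.from_euler('xyz',ci['orientation'],degrees=True).as_matrix();K=ci['camera_matrix']
c=np.array([.5275,-.325]);pts=[]
for a in np.radians(np.arange(0,360,4)):
    r=np.arange(.043,.067,.0004);P=np.c_[c[0]+r*np.cos(a),c[1]+r*np.sin(a),np.full(len(r),.008)]
    q=(P-ci['eye'])@R;px=((K@q.T)[:2]/q[:,2]).T
    if px.min()<1:continue
    v=cv2.remap(lab.astype(np.float32),px[:,:1].astype(np.float32),px[:,1:].astype(np.float32),1)[:,0]
    g=np.linalg.norm(v[6:]-v[:-6],axis=1);k=g.argmax();pts.append(P[k+3,:2])
pts=np.array(pts)
s=least_squares(lambda t:np.hypot(*(pts-t[:2]).T)-t[2],[*c,.055],loss='soft_l1',f_scale=.001)
print(s.x,np.median(abs(s.fun)),len(pts))
```

```text
[ 0.52789938 -0.32294233  0.05426379] 0.00019832444523423462 90
```

Call:
step_arm(
  moves=[
    [[0.04, -3.7, 0, 0, 3.5], [0, -3.65, -1, 0, 3.5], [0, 0, -3, 0, 3.5], [0, 0, -4, 0, 3.5], [0, 0, -4, 0, 3.5], [0, 0, -2.5, 0, 3.5], [0, 0, -1, 0, 3.5], [0, 0, -0.7, 0, 3.5], [0, 0, 0, 0, 3.5], [0, 0, 0, 0, 3.5]],
  ],
)

```text
clock: 29.35
tool_pos: [0.5295, -0.3235, 0.036]
orientation: [-179.9, -0.0, -90.0]
force: [0.5, -0.1, -0.8]
opening: 0.0398
gripper_force: 30.0
```

Call:
step_arm(
  moves=[
    [[0, 0, -0.15, 0, 3.5], [0, 0, -0.1, 0, 3.5], [0, 0, 0, 0, 3.5]],
  ],
)

```text
clock: 29.65
tool_pos: [0.5285, -0.3236, 0.0325]
orientation: [-180.0, -0.0, -90.0]
force: [0.6, 0.3, -0.8]
opening: 0.0398
gripper_force: 30.0
```

Call:
step_arm(
  moves=[
    [[0, 0, -0.2, 0, 3.5], [0, 0, -0.15, 0, 3.5], [0, 0, -0.1, 0, 3.5], [0, 0, 0, 0, 3.5]],
  ],
)

```text
clock: 30.05
tool_pos: [0.5283, -0.3235, 0.0274]
orientation: [180.0, 0.0, -90.0]
force: [-0.1, 0.2, 0.1]
opening: 0.04
gripper_force: 30.0
```

Call:
step_arm(
  moves=[
    [[0, 0, -0.05, 0, 3.5], [0, 0, 0, 0, 3.5]],
  ],
)

```text
clock: 30.25
tool_pos: [0.5284, -0.3235, 0.0273]
orientation: [-180.0, -0.0, -90.0]
force: [-1.4, 0.3, 3.3]
opening: 0.0398
gripper_force: 30.0
```

Contact is light at the expected height, so I'll release and back off.

Call:
step_arm(
  moves=[
    [[0, 0, 0, 0, 4.5], [0, 0, 0, 0, 5.5], [0, 0, 0, 0, 6.5], [0, 0, 0, 0, 7], [0, 0, 2, 0, 7], [0, 0, 3, 0, 7], [0, 0, 4, 0, 7], [0, 0, 4, 0, 7], [0, 5, 2, 0, 7], [0, 4, 0, 0, 7]],
  ],
)

```text
clock: 31.25
tool_pos: [0.5299, -0.2371, 0.1791]
orientation: [-179.7, -0.1, -90.1]
force: [1.1, -0.1, -0.7]
opening: 0.0701
gripper_force: 0.0
```

Call:
step_arm(
  moves=[
    [[0, 0, 0, 0, 7], [0, 0, 0, 0, 7], [0, 0, 0, 0, 7]],
  ],
)

```text
clock: 31.55
tool_pos: [0.5283, -0.2374, 0.1754]
orientation: [180.0, -0.0, -90.0]
force: [0.0, 0.5, 0.8]
opening: 0.0698
gripper_force: 0.0
```

Run:
```python
from h import *
w,d,ci=snap('wrist','w10.png')
R=Ro.from_euler('xyz',ci['orientation'],degrees=True).as_matrix();K=ci['camera_matrix']
q=R.T@(np.array([.528,-.323,.064])-ci['eye']);p=(K@q)[:2]/q[2];print(ctrl.get_obs()['tool_pos'],p)
for f in (.75,.82):
    try:
        h,s=hole(w,p,26,f);print(h,s,ray(ci,h,.064))
    except Exception as e:print(e)
def top(ci,d,x,y,z,r=.03):
    K=ci['camera_matrix'];R=Ro.from_euler('xyz',ci['orientation'],degrees=True).as_matrix()
    v,u=np.nonzero(d>0);P=(np.c_[(u-K[0,2])/K[0,0],(v-K[1,2])/K[0,0],np.ones(len(u))]*d[v,u][:,None])@R.T+ci['eye']
    m=(np.hypot(P[:,0]-x,P[:,1]-y)<r);Q=P[m];t=Q[Q[:,2]>z-.006];return np.percentile(Q[:,2],[50,97]).round(4),len(t),(t[:,:2].min(0)+t[:,:2].max(0))/2
print('coaster spacer',top(ci,d,.528,-.323,.064))
s,ds,cs=snap('side','d10.png')
for n,x,y,z in [('gauge',.5205,.3585,.095),('B',.566,.032,.074),('C',.5797,-.0535,.074),('A place',.559,.121,.074),('coaster',.528,-.323,.064)]: print(n,top(cs,ds,x,y,z))
```

```text
[ 0.52825014 -0.23764634  0.17525795] [322.84577435  94.24122412]
[321.29530201  88.44295302] [ 17  13  16  16 149] [[ 0.52891783 -0.32626515  0.064     ]]
[320.59444444  92.55277778] [ 15  13  20  24 360] [[ 0.52933858 -0.32395398  0.064     ]]
coaster spacer (array([0.0625, 0.0641]), 4275, array([ 0.52815514, -0.32426105]))
gauge (array([0.0406, 0.0945]), 107, array([0.52075521, 0.35754545]))
B (array([0.0749, 0.5435]), 1145, array([0.56422899, 0.03239462]))
C (array([0.0594, 0.0756]), 284, array([ 0.57970774, -0.05440836]))Traceback (most recent call last):
  File "<stdin>", line 15, in <module>
  File "<stdin>", line 12, in top
    return umr_minimum(a, axis, None, out, keepdims, initial, where)
ValueError: zero-size array to reduction operation minimum which has no identity
```

The depth check shows the tight spacer upright at the centre of the coaster (top at 0.064), the gauge seated (top at 0.0945), both good spacers in place, and the first spot empty.

```bash
python3 -c "
from plant import close_job
print(close_job())"
```

```text
the job is handed in; nothing more can be done
None
```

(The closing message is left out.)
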